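# Trace the touch strip from red to green

### The job

Check the touch-strip tester: with the fingertips, trace its strip lightly from the red pad to the green one, touching every gold pad in turn on the way, and finish with the fingertips still resting on the green pad alone (the program ends while holding that touch). Press so lightly that the sprung deck never goes down onto its stops. Do not lift or shove the tester, and leave its two capacitors and everything else on the bench alone.

Things in the scene. Friction and masses are not known exactly. Their poses are not given: they have to be found in the camera images.
- tester: touch-strip tester standing loose on the bench: blue base 250 x 170 x 22 mm, 1.2 kg, carrying a white sprung deck 240 x 160 mm whose upper face is 42 mm above the bench at rest. On the deck an S-shaped strip of seven flat round pads (red, five gold, green) joined by black plastic bars 14 mm wide that lie 0.5 mm below the pad faces. Origin: centre of the base's underside, on the bench; z up; x runs lengthwise from the red end to the green end. Any yaw is possible.
- deck (a joint): how far the deck is pressed down, in m: 0 at rest, 0.014 on its stops. It sinks straight down without tipping, wherever it is pressed; it begins to give at about 2 N, and then takes about 0.35 N more per mm (about 7 N on the stops). It springs back when let go.
- pad_red: red pad, where the trace begins: disc 22 mm across, its face 3 mm above the deck (45 mm above the bench at rest); origin at the centre of that upper face; in the tester's frame at x -96, y -36 mm; it goes down with the deck
- pad_1: gold pad, number 1 of five after the red one: disc 22 mm across, its face 3 mm above the deck (45 mm above the bench at rest); origin at the centre of that upper face; in the tester's frame at x -64, y -36 mm; it goes down with the deck
- pad_2: gold pad, number 2 of five after the red one: disc 22 mm across, its face 3 mm above the deck (45 mm above the bench at rest); origin at the centre of that upper face; in the tester's frame at x -32, y -26 mm; it goes down with the deck
- pad_3: gold pad, number 3 of five after the red one: disc 22 mm across, its face 3 mm above the deck (45 mm above the bench at rest); origin at the centre of that upper face; in the tester's frame at x 0, y 0 mm; it goes down with the deck
- pad_4: gold pad, number 4 of five after the red one: disc 22 mm across, its face 3 mm above the deck (45 mm above the bench at rest); origin at the centre of that upper face; in the tester's frame at x +32, y +26 mm; it goes down with the deck
- pad_5: gold pad, number 5 of five after the red one: disc 22 mm across, its face 3 mm above the deck (45 mm above the bench at rest); origin at the centre of that upper face; in the tester's frame at x +64, y +36 mm; it goes down with the deck
- pad_green: green pad, where the trace ends: disc 22 mm across, its face 3 mm above the deck (45 mm above the bench at rest); origin at the centre of that upper face; in the tester's frame at x +96, y +36 mm; it goes down with the deck
- can_a: blue upright capacitor fixed on the deck, 20 mm across, 28 mm tall, origin at the centre of its foot, in the tester's frame at x -60, y +50 mm; not to be touched
- can_b: black upright capacitor fixed on the deck, 20 mm across, 28 mm tall, origin at the centre of its foot, in the tester's frame at x +60, y -55 mm; not to be touched
- dial_cap: loose black dial cap standing on the bench near the tester's +y long side, 32 mm across, 22 mm tall, origin at its foot; leave alone
- tape_roll: loose yellow tape roll lying on the bench near the tester's -y long side, 64 mm across, 18 mm tall, origin at its foot; leave alone
- multimeter: blue hand multimeter lying flat on the robot's left, 180 x 88 x 46 mm, origin at the centre of its underside; leave alone
- level: red spirit level block on the robot's right, 34 x 150 x 52 mm, origin at the centre of its underside; leave alone
- knife: yellow and black utility knife lying on the robot's right, 180 x 26 x 16 mm, origin under its handle; leave alone
- screw_jar: glass jar with an orange cap beyond the tester, 52 mm across, 60 mm tall, origin at its foot; leave alone
- driver: red-handled screwdriver lying on the left, about 200 mm long, origin under it; leave alone

How it is judged:
By the outcome, as a careful person would: the job done as asked, in the order asked, and still so for the second after the job is handed in, while the arm keeps its last pose, push and grip.
It also fails if it takes over 42 s, if anything falls off the work surface, if the arm or the gripper's body presses on something with over 40 N, if the wrist force passes 120 N, or if a joint passes its speed limit or range.

### The arm

A 7-joint arm with a two-finger parallel gripper is mounted at the origin on the work surface. World frame = base frame: x ahead of the robot, y to its left, z up, the work surface at z = 0. Lengths are in m, angles in rad, forces in N, time in s.
With the tool pointing down it reaches from about 0.35 to 0.9 m from the base axis. Payload 7.2 kg.
Tool frame: the origin (TCP) lies at the very end of the fingers, on their centre line; the grasp point (between the pads) lies hold_point_z behind it (hold_point_z is the distance from the TCP to the grasp point, in m); z points along the fingers, y is the direction in which the jaws open and shut (so a half turn about z gives the same grasp; the last joint's range is limited). The gripper opens to 85 mm and grips with 20 to 120 N. Pads are 22 mm wide; open, the fingers measure 114 mm over their backs; the gripper's body (76 mm by 85 mm) begins 54 mm behind the grasp point. The pads swing forward as they close: fully open they stand 13 mm farther back than shut.
Start: joints at [-1.374, 0.411, -0.013, 1.596, 0.006, 1.134, -0.082], TCP at [0.164, 0.603, 0.231] pointing down, gripper open.
Joint ranges: [-2.95, 2.95], [-0.29, 1.99], [-1.47, 1.44], [0.14, 2.54], [-1.03, 4.17], [0.13, 1.85], [-2.86, 2.86]. Speed limits (rad/s): [2.39, 2.39, 3.01, 3.01, 3.14, 3.14, 3.14].

### API

Orientations are given as a unit quaternion [x, y, z, w].
In Python, from bench import observe, camera, camera_model, job_done, hold_point_z gives the robot as it stands.
- The arm moves only by the tool move_arm, never from a script. Its argument "motion" is a list of rows, each a list of 3 entries, a list of its own where there are three numbers: the opening, from 0 (shut) to 1 (fully open), then the shift along the tool's x, y, z in mm, then the turn about the tool's z in rad. In form: [[claw, [x, y, z], yaw], ...]. A call has 1 to 10 rows; each row is the pose to reach, as a shift and turn from the pose commanded when the call began, along the tool's axes at that moment; what a row does not reach only later rows make up. A row lasts 1/12 s, in which the tool goes at most 41.7 mm and 7.16 degrees, less where a joint would pass 70% of its speed; a pose out of reach is approached as far as the arm can. A call with a gripper value outside its range is refused whole. The fingers move at their own pace and stop on an object; "squeeze" is the grip in N (left out, the last holds). Time passes only in rows, so rows that repeat a pose let the fingers close. It gives the time, the measured TCP pose, the force and the opening at its end, in the units of the state.
- observe(): the state, without advancing time (a new reading comes with each control period).
- camera(name): name is "scene" or "top" or "wrist"; returns the picture (420x560x3 uint8, blue, green, red); there is no depth.
- camera_model(name): a dict with "fx", "fy", "cx", "cy" (pixels), "world_to_cam" (4x4, takes a point from world to camera coordinates). Camera axes: x right, y down, z forward; pixel columns grow to the right and rows downward; lengths in m; the calibration is good to about 2 mm. The wrist camera is an equidistant fisheye: a pixel r from the principal point sees the ray r / f radians off the axis. A picture is of the moment at which its call begins: read the wrist's pose just before it. camera_model takes no time and is no camera call; for the wrist camera it gives the pose at the moment of the call.
- job_done(): hands the job in, once; it reports no verdict.
The state is a dict: "t": time; "joints": joint angles; "dq": joint speeds; "joint_torque": joint torques, N m; "position": TCP position; "orientation": TCP orientation; "force": force on the tool from outside, world axes, zero at the start; "ft_torque": the same for the moment, N m; "opening": finger opening in m.
Only numpy, scipy, OpenCV 4.12 (cv2) and the standard library are available. Lean on these libraries where they do the work, as an engineer would, in place of code of your own. Each camera call takes 0.05 s, during which the arm holds its last target.

## Working session

There is one attempt and no reset: what is moved stays moved. The work goes in short steps, Python scripts to look and compute and a tool call to move; the robot and the scene stay as the last step left them, time stands still between calls to the robot, and variables do not carry over. Pictures are saved under pics/ and viewed, and the job is handed in when it is done.

Besides the shell and the picture viewer there is one more tool, called after "Emit:" as name([rows], argument=value, ...), one row to a line, values as JSON. move_arm: Moves the arm, as the interface text tells. Its arguments: {"type":"object","properties":{"motion":{"type":"array","items":{"type":"array"}},"squeeze":{"type":"number"}},"required":["motion"]}

```bash
ls; mkdir -p pics
cat > h.py <<'E'
import numpy as np,cv2
from bench import *
E
python3 - <<'E'
from h import *
print(observe(),hold_point_z)
for n in("top","scene"):
    cv2.imwrite(f"pics/{n}0.png",camera(n)); print(camera_model(n))
E
```

```text
pics
{'t': 0.0, 'joints': array([-1.37418533,  0.41188897, -0.01270658,  1.59707188,  0.00560461,
        1.13432239, -0.08218273]), 'dq': array([ 0.00108776, -0.00103462, -0.0011406 , -0.00076859,  0.00181048,
        0.00125918,  0.00057004]), 'joint_torque': array([-4.30520304e-04, -6.00624704e+01,  6.81905542e-01, -2.99409288e+01,
        1.37264543e-02,  1.05870876e-02, -3.03143315e-05]), 'position': array([0.16349017, 0.60270115, 0.23044853]), 'orientation': array([ 1.31999583e-01,  9.91249426e-01, -8.26122418e-04, -4.73268794e-05]), 'force': array([-0.89877132,  0.09559995, -0.91495518]), 'ft_torque': array([-0.02523719, -0.00348865, -0.00123517]), 'opening': 0.08529465043981461} 0.0187
{'fx': 439.62881759401074, 'fy': 439.62881759401074, 'cx': 281.5639307648811, 'cy': 211.94709090286554, 'world_to_cam': array([[-0.01019671, -0.99987979, -0.01168004,  0.02575651],
       [-0.98474982,  0.01206982, -0.17355726,  0.54737328],
       [ 0.17367737,  0.0097322 , -0.98475452,  1.32293772],
       [ 0.        ,  0.        ,  0.        ,  1.        ]])}
{'fx': 384.82338234207003, 'fy': 384.82338234207003, 'cx': 277.49028057062554, 'cy': 210.4115369276508, 'world_to_cam': array([[ 0.82176703,  0.56944031, -0.02089712, -0.4624323 ],
       [ 0.35391854, -0.53879943, -0.76448469, -0.14130954],
       [-0.44658776,  0.62083243, -0.64430309,  1.26611816],
       [ 0.        ,  0.        ,  0.        ,  1.        ]])}
```

View pics/top0.png

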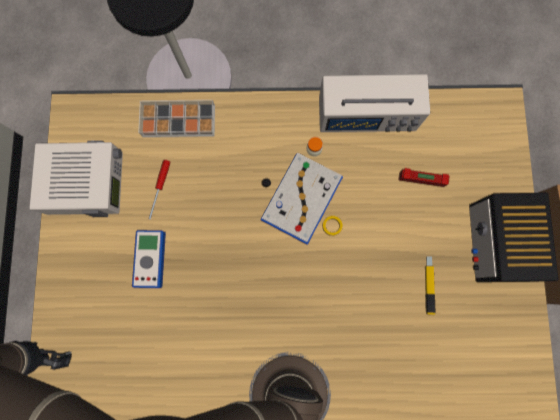

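View pics/scene0.png

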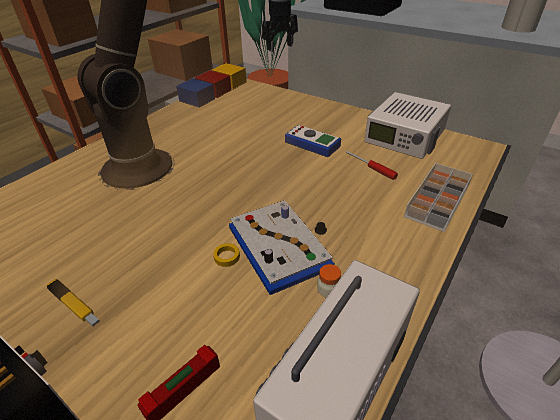

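The top picture shows the tester around (302,198), with its red pad near (298,229) and its green pad near (306,166). The scene view agrees: red at (250,217), green at (311,257). Next I'll fit the pose using both views.

```bash
cat >> h.py <<'E'
from scipy.optimize import least_squares
PADS=np.array([[-96,-36],[-64,-36],[-32,-26],[0,0],[32,26],[64,36],[96,36]])/1000.
def proj(cm,P):
    T=cm["world_to_cam"];p=P@T[:3,:3].T+T[:3,3]
    return np.c_[cm["fx"]*p[:,0]/p[:,2]+cm["cx"],cm["fy"]*p[:,1]/p[:,2]+cm["cy"]]
def padsw(v,z=.045):
    c,s=np.cos(v[2]),np.sin(v[2])
    return np.c_[PADS@np.array([[c,s],[-s,c]])+v[:2],np.full(7,z)]
def blob(img,lo,hi,c,r=14):
    h=cv2.cvtColor(img,cv2.COLOR_BGR2HSV);m=cv2.inRange(h,lo,hi)
    k=np.zeros_like(m);cv2.circle(k,tuple(int(x) for x in c),r,255,-1);m&=k
    y,x=np.nonzero(m);return np.array([x.mean(),y.mean()]),len(x)
E
python3 - <<'E'
from h import *
obs=[]
for n,r,g in(("top",(298,229),(306,166)),("scene",(250,217),(311,257))):
    im=cv2.imread(f"pics/{n}0.png");cm=camera_model(n)
    a=blob(im,(0,150,80),(8,255,255),r);b=blob(im,(45,100,40),(85,255,255),g);print(n,a,b)
    obs.append((cm,np.array([a[0],b[0]])))
def solve(o):
    f=lambda v:np.concatenate([(proj(cm,padsw(v)[[0,6]])-p).ravel() for cm,p in o])
    s=least_squares(f,[.55,-.05,1.]);return s.x,s.fun
for o in(obs[:1],obs[1:],obs):print(solve(o))
v=solve(obs)[0]
for n in("top","scene"):
    im=cv2.imread(f"pics/{n}0.png");p=proj(camera_model(n),padsw(v))
    x0,y0=p.mean(0).astype(int)-65
    big=cv2.resize(im[y0:y0+130,x0:x0+130],None,fx=4.5,fy=4.5,interpolation=cv2.INTER_CUBIC)
    for q in p:cv2.circle(big,tuple(int(t) for t in (q+.5-[x0,y0])*4.5),3,(255,0,255),-1)
    cv2.imwrite(f"pics/{n}_fit.png",big)
E
```

```text
top (array([297.92857143, 227.60714286]), 28) (array([305.69230769, 165.        ]), 26)
scene (array([248.78787879, 217.21212121]), 33) (array([310.5, 256. ]), 52)
(array([ 0.59862384, -0.04468884, -0.49758457]), array([-0.04410821,  0.34888706,  0.04460681, -0.36723229]))
(array([ 0.59772747, -0.04726157, -0.50069458]), array([-0.00590728, -0.00863938,  0.00521632,  0.00601485]))
(array([ 0.59789621, -0.04607005, -0.49993868]), array([ 0.32770517,  0.56616014,  0.55850149, -0.1428749 ,  0.3074473 ,
       -0.22341411,  0.35618618, -0.2991289 ]))
```

View fit.

View pics/top_fit.png

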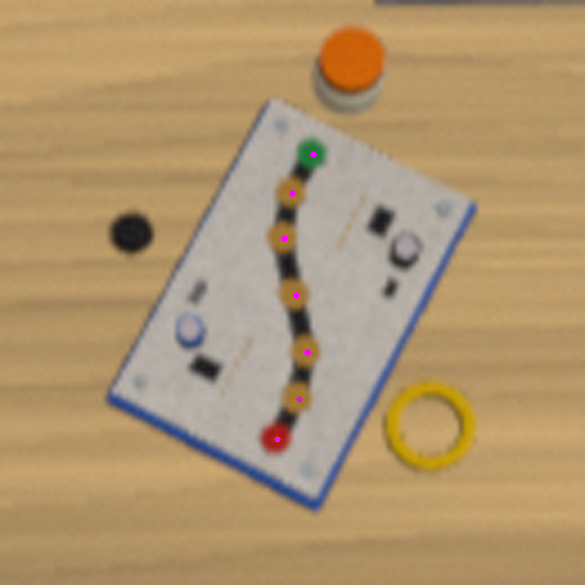

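View pics/scene_fit.png

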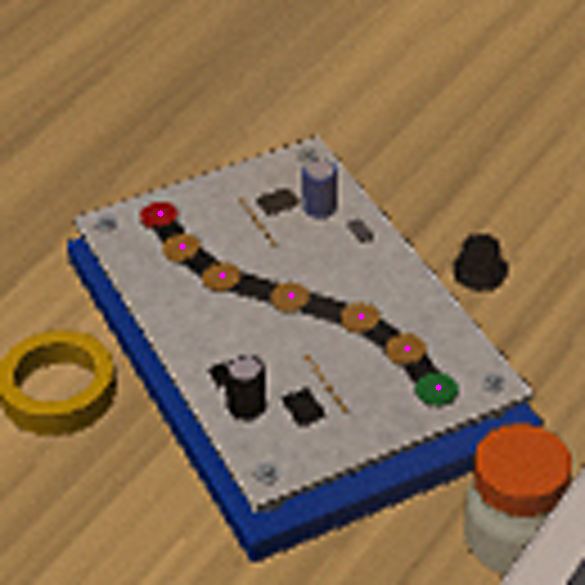

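The fit lands on all seven pads in both views. I'll write a helper that works out shifts in the tool axes, then move above the red pad.

```bash
cat >> h.py <<'E'
from scipy.spatial.transform import Rotation as Rr
V=np.array([0.5979,-0.0461,-0.5])
def shift(target,yaw=None,s=None):
    s=s or observe();R=Rr.from_quat(s["orientation"]).as_matrix()
    d=R.T@(np.array(target)-s["position"])*1000
    out=None
    if yaw is not None:
        x=R.T@np.array([np.cos(yaw),np.sin(yaw),0]);out=np.arctan2(x[1],x[0])
    return d.round(1),out
E
python3 - <<'E'
from h import *
P=padsw(V);print(P.round(4))
print(shift([*P[0][:2],.12],V[2]+np.pi))
E
```

```text
[[ 0.4964 -0.0317  0.045 ]
 [ 0.5245 -0.047   0.045 ]
 [ 0.5574 -0.0536  0.045 ]
 [ 0.5979 -0.0461  0.045 ]
 [ 0.6384 -0.0386  0.045 ]
 [ 0.6713 -0.0452  0.045 ]
 [ 0.6994 -0.0605  0.045 ]]
(array([-487.3, -525. ,  111.4]), np.float64(0.235223937345161))
```

Emit:
move_arm([
  [0, [-28, -30, 0], 0.1],
  [0, [-56, -60, 0], 0.235],
  [0, [-84, -91, 0], 0.235],
  [0, [-112, -121, 0], 0.235],
  [0, [-140, -151, 10], 0.235],
  [0, [-168, -181, 20], 0.235],
  [0, [-196, -211, 30], 0.235],
  [0, [-224, -242, 40], 0.235],
  [0, [-252, -272, 50], 0.235],
  [0, [-280, -302, 60], 0.235],
], squeeze=20)

```text
t: 0.93
position: [0.3532, 0.2401, 0.1719]
orientation: [0.247, 0.969, 0.0, 0.0]
force: [1.3, -0.1, -1.1]
opening: 0.0001
```

Run:
```python
from h import *
s=observe();print(s["t"],s["position"],s["force"],s["opening"],s["joints"].round(2))
P=padsw(V);print(shift([*P[0][:2],.12],V[2]+np.pi))
```

```text
0.9333 [0.35319176 0.2400585  0.17188737] [ 1.26345878 -0.06165406 -1.14743506] 0.00014337046398487947 [-0.92  0.14  0.23  2.13 -0.04  0.87  0.41]
(array([-255.9, -169.9,   51.8]), np.float64(0.0004513773008344725))
```

Emit:
move_arm([
  [0, [-32, -21, 6], 0],
  [0, [-64, -42, 12], 0],
  [0, [-96, -64, 18], 0],
  [0, [-128, -85, 24], 0],
  [0, [-160, -106, 30], 0],
  [0, [-192, -127, 36], 0],
  [0, [-224, -149, 44], 0],
  [0, [-256, -170, 50], 0],
  [0, [-256, -170, 50], 0],
  [0, [-256, -170, 50], 0],
])

```text
t: 1.77
position: [0.4961, -0.0325, 0.1216]
orientation: [0.25, 0.968, -0.001, -0.0]
force: [-0.7, 0.6, 0.1]
opening: 0.0003
```

Run:
```python
from h import *
s=observe();print(s["t"],s["position"],s["force"],s["opening"],s["joints"].round(2))
P=padsw(V);print(shift([*P[0][:2],.12],V[2]+np.pi))
cm=camera_model("wrist");im=camera("wrist");cv2.imwrite("pics/w1.png",im);print(cm)
im=camera("scene");cv2.imwrite("pics/s1.png",im)
```

```text
1.7667 [ 0.49614766 -0.03246651  0.12161099] [-0.66412247  0.64173833  0.09728124] 0.00030509633394146534 [-0.37  0.34  0.41  2.04 -0.19  0.8   1.22]
(array([0.2, 0.8, 1.6]), np.float64(-0.004813893472084808))
{'fx': 325.19226210127806, 'fy': 325.19226210127806, 'cx': 279.9876374309987, 'cy': 203.72710055300348, 'world_to_cam': array([[ 0.4835028 ,  0.87534102, -0.00177141, -0.21088801],
       [ 0.83234923, -0.45912758,  0.31047805, -0.43446051],
       [ 0.27096087, -0.15159144, -0.9505789 ,  0.13537442],
       [ 0.        ,  0.        ,  0.        ,  1.        ]])}
```

View pics/w1.png

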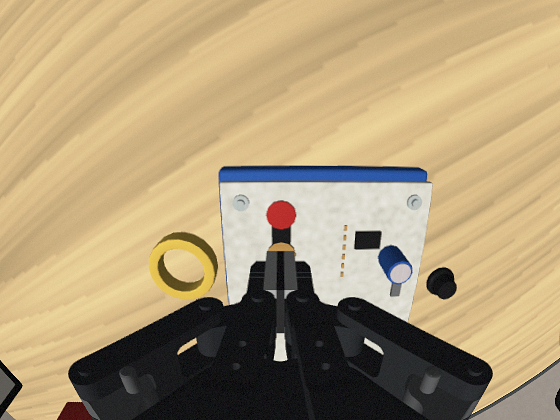

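View pics/s1.png

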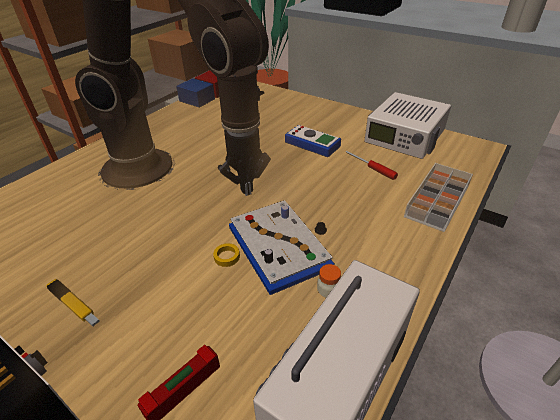

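The wrist view shows the red pad at (281,214) in line with the shut fingertips at about (281,260). The cans and loose items are well clear. I'll check the pad position against the fisheye model.

Run:
```python
from h import *
cm=camera_model("wrist");im=cv2.imread("pics/w1.png")
c,n=blob(im,(0,150,80),(8,255,255),(281,214),25);print(c,n)
def fe(P):
    T=cm["world_to_cam"];p=P@T[:3,:3].T+T[:3,3];r=np.hypot(p[:,0],p[:,1]);th=np.arctan2(r,p[:,2])
    return np.c_[cm["cx"]+cm["fx"]*th*p[:,0]/r,cm["cy"]+cm["fx"]*th*p[:,1]/r]
P=padsw(V);print(fe(P)[:2])
for d in([.001,0,0],[0,.001,0]):print(fe(P+d)[0]-fe(P)[0])
s=observe();print("tcp px",fe(s["position"][None]))
```

```text
[280.72169811 214.89622642] 636
[[278.30328832 216.38730151]
 [278.3739018  256.17586917]]
[0.67019542 1.14770086]
[ 1.22491139 -0.62746273]
tcp px [[280.75955881 266.59913871]]
```

Emit:
move_arm([
  [0, [0.5, 1.5, 15], 0],
  [0, [0.5, 1.5, 35], 0],
  [0, [0.5, 1.5, 50], 0],
  [0, [0.5, 1.5, 62], 0],
  [0, [0.5, 1.5, 69], 0],
  [0, [0.5, 1.5, 69], 0],
  [0, [0.5, 1.5, 69], 0],
  [0, [0.5, 1.5, 69], 0],
])

```text
t: 2.53
position: [0.4968, -0.0278, 0.054]
orientation: [0.247, 0.969, 0.0, 0.0]
force: [0.5, -0.1, 0.2]
opening: -0.0001
```

```bash
sed -i 's/^V=.*/V=np.array([0.5978,-0.0451,-0.5])/' h.py
python3 - <<'E'
from h import *
s=observe();print(s["t"],s["position"],s["orientation"],s["force"])
P=padsw(V);print(shift(P[0],V[2]+np.pi))
im=camera("wrist");cv2.imwrite("pics/w2.png",im)
E
```

```text
2.5333 [ 0.49683634 -0.02775335  0.05400215] [2.46873264e-01 9.69047620e-01 2.87516961e-04 4.67397350e-04] [ 0.52375346 -0.06711969  0.20667436]
(array([-0.9, -2.8,  9. ]), np.float64(0.001095593378218494))
```

View pics/w2.png

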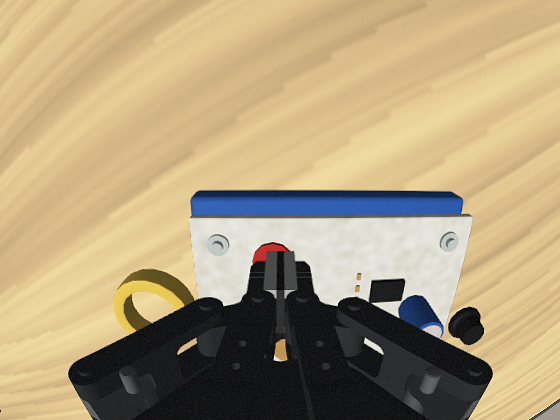

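The wrist view shows the fingertips about 3 mm off the red pad's centre (271 against 281 px), which matches the measured pose. I'll correct that while easing down.

Emit:
move_arm([
  [0, [-1, -3, 0], 0],
  [0, [-1, -3, 2], 0],
  [0, [-1, -3, 4], 0],
  [0, [-1, -3, 6], 0],
  [0, [-1, -3, 7], 0],
  [0, [-1, -3, 8], 0],
  [0, [-1, -3, 9], 0],
  [0, [-1, -3, 10], 0],
  [0, [-1, -3, 11], 0],
  [0, [-1, -3, 11], 0],
])

```text
t: 3.42
position: [0.4957, -0.0314, 0.0421]
orientation: [0.247, 0.969, -0.0, -0.0]
force: [-0.3, 0.1, 3.6]
opening: -0.0001
```

Run:
```python
from h import *
P=padsw(V)
for i in range(4):
    s=observe();print(s["t"],s["position"],s["force"],shift(P[0],V[2]+np.pi,s))
    if i==0:cv2.imwrite("pics/w3.png",camera("wrist"))
    else: camera("top")
```

```text
3.4167 [ 0.49574436 -0.03142016  0.04214579] [-0.29011671  0.0860766   3.64854571] (array([-0.1,  0.9, -2.9]), np.float64(0.0002656473178563249))
3.4667 [ 0.49576067 -0.03141107  0.04222827] [-1.73344048 -0.7960431   3.09258739] (array([-0.1,  0.9, -2.8]), np.float64(0.0002186819315174182))
3.5167 [ 0.49573492 -0.03140655  0.04225877] [-1.42877186 -0.72461667  2.79660742] (array([-0.1,  0.9, -2.7]), np.float64(0.0002348157780126054))
3.5667 [ 0.49574351 -0.03143248  0.04228653] [-0.7587061   0.27454701  2.47569947] (array([-0.1,  0.9, -2.7]), np.float64(0.0001573513690984693))
```

View pics/w3.png

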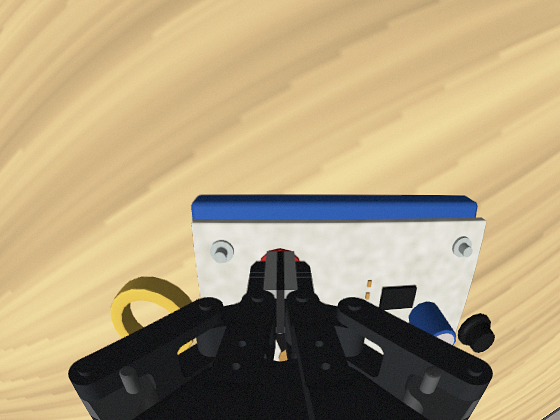

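The fingers are centred on the red pad at about 3 N, with the deck down about 2.7 mm. Now the slow trace along the tester's axes: tool x is −x of the tester, and tool y is +y.

Emit:
move_arm([
  [0, [0, 0.5, 1], 0],
  [0, [0, 1, 1.5], 0],
  [0, [-4, 1, 1.5], 0],
  [0, [-8, 1, 1.5], 0],
  [0, [-13, 1, 1.5], 0],
  [0, [-18, 1, 1.5], 0],
  [0, [-23, 1, 1.5], 0],
  [0, [-28, 1, 1.5], 0],
  [0, [-32, 1, 1.5], 0],
  [0, [-32, 1, 1.5], 0],
])

```text
t: 4.45
position: [0.5257, -0.0466, 0.0409]
orientation: [0.248, 0.969, -0.0, 0.001]
force: [1.4, -0.4, 3.7]
opening: 0.0003
```

```bash
cat > chk.py <<'E'
from h import *
import sys
P=padsw(V);s=observe();print(s["t"],s["position"],s["force"],shift(P[int(sys.argv[1])],V[2]+np.pi,s))
E
python3 chk.py 1
```

```text
4.45 [ 0.52571977 -0.04659295  0.04090041] [ 1.38579603 -0.41203687  3.73747205] (array([ 1.5, -0.1, -4.1]), np.float64(-0.0003133603502850357))
```

Emit:
move_arm([
  [0, [-4, 1, 0], 0],
  [0, [-8, 2.5, 0], 0],
  [0, [-12, 4, 0], 0],
  [0, [-16, 5, 0], 0],
  [0, [-20, 6.5, 0], 0],
  [0, [-24, 8, 0], 0],
  [0, [-28, 9, 0], 0],
  [0, [-31, 10, 0], 0],
  [0, [-31, 10, 0], 0],
])

```text
t: 5.2
position: [0.5575, -0.0522, 0.0409]
orientation: [0.247, 0.969, 0.0, 0.001]
force: [-0.0, 0.6, 3.3]
opening: 0.0001
```

```bash
python3 chk.py 2
```

```text
5.2 [ 0.55748656 -0.0521627   0.04085061] [-0.01161049  0.59394003  3.32006728] (array([ 0. , -0.5, -4.1]), np.float64(0.00010391809384339374))
```

Emit:
move_arm([
  [0, [-4, 3, 0], 0],
  [0, [-8, 6, 0], 0],
  [0, [-12, 9, 0], 0],
  [0, [-16, 12.5, 0], 0],
  [0, [-20, 16, 0], 0],
  [0, [-24, 19, 0], 0],
  [0, [-28, 22.5, 0], 0],
  [0, [-32, 25.5, 0], 0],
  [0, [-32, 25.5, 0], 0],
])

```text
t: 5.95
position: [0.5983, -0.0445, 0.0409]
orientation: [0.247, 0.969, 0.0, 0.001]
force: [0.7, 0.1, 3.4]
opening: 0.0
```

```bash
python3 chk.py 3; python3 -c "
from h import *
cv2.imwrite('pics/w4.png',camera('wrist'));cv2.imwrite('pics/t4.png',cv2.resize(camera('scene')[150:320,180:380],None,fx=3,fy=3))"
```

```text
5.95 [ 0.59829547 -0.04453308  0.04088163] [0.6908709  0.14035269 3.37218359] (array([ 0.2, -0.7, -4.1]), np.float64(0.000756204256388943))
```

View pics/w4.png

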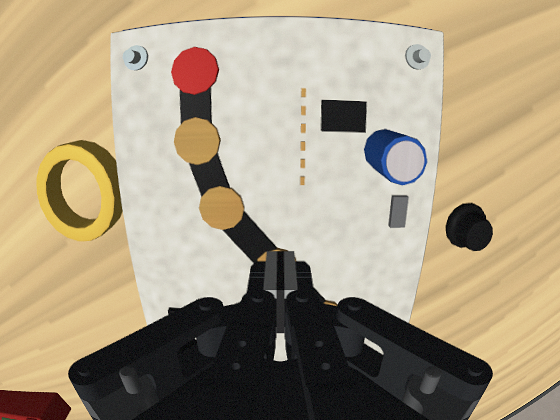

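View pics/t4.png

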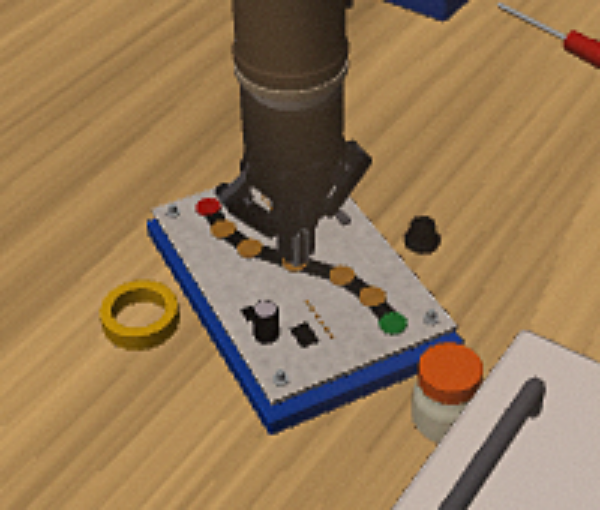

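The pictures show the fingers on pad 3, with red at (195,71), pad 1 at (197,141) and pad 2 at (221,208). I'll check for tester drift against those.

```bash
cat > drift.py <<'E'
from h import *
import sys
cm=camera_model("wrist")
def fe(P):
    T=cm["world_to_cam"];p=P@T[:3,:3].T+T[:3,3];r=np.hypot(p[:,0],p[:,1]);th=np.arctan2(r,p[:,2])
    return np.c_[cm["cx"]+cm["fx"]*th*p[:,0]/r,cm["cy"]+cm["fx"]*th*p[:,1]/r]
px=np.array(eval(sys.argv[1]))
f=lambda v:(fe(padsw(v,.041))[:len(px)]-px).ravel()
s=least_squares(f,V);print(s.x,s.fun.round(1))
E
python3 drift.py "[[195,71],[197,141],[221,208]]"
```

```text
[ 0.59923167 -0.04716959 -0.50493296] [-0.1 -1.4 -0.4  0.2  0.4  1.3]
```

Run:
```python
from h import *
for n,g in (("scene",(311,257)),("top",(306,166))):
    a=cv2.imread(f"pics/{n}0.png");b=camera(n);cv2.imwrite(f"pics/{n}5.png",b)
    print(n,blob(a,(45,100,40),(85,255,255),g),blob(b,(45,100,40),(85,255,255),g))
    if n=="scene":
        # base front faces: blue, below deck
        box=(slice(270,295),slice(255,335))
        t=a[270:294,262:300]
        r=cv2.matchTemplate(b[262:302,254:308],t,cv2.TM_CCOEFF_NORMED);print(cv2.minMaxLoc(r))
        print(cv2.absdiff(a,b)[270:294,262:330].max(2).mean())
```

```text
scene (array([310.5, 256. ]), 52) (array([310.29411765, 257.09803922]), 51)
(-0.2865855097770691, 0.9120041728019714, (16, 16), (8, 9))
17.36642156862745
top (array([305.69230769, 165.        ]), 26) (array([nan, nan]), 0)h.py:14: RuntimeWarning: Mean of empty slice.
  y,x=np.nonzero(m);return np.array([x.mean(),y.mean()]),len(x)
  ret = ret.dtype.type(ret / rcount)
```

The base hasn't moved. The 1 px change is just the deck going down 4 mm. Continuing the trace.

Emit:
move_arm([
  [0, [-4, 3, 0], 0],
  [0, [-8, 6, 0], 0],
  [0, [-12, 9, 0], 0],
  [0, [-16, 12.5, 0], 0],
  [0, [-20, 15.5, 0], 0],
  [0, [-24, 19, 0], 0],
  [0, [-28, 22, 0], 0],
  [0, [-32, 25, 0], 0],
  [0, [-32, 25, 0], 0],
])

```text
t: 6.9
position: [0.6383, -0.038, 0.0409]
orientation: [0.247, 0.969, 0.0, 0.001]
force: [0.6, 0.9, 3.7]
opening: 0.0001
```

```bash
python3 chk.py 4
```

```text
6.9 [ 0.6382897  -0.03796806  0.04085598] [0.57152352 0.89661552 3.68454661] (array([ 0.1,  0.3, -4.1]), np.float64(0.0006954435031945351))
```

Emit:
move_arm([
  [0, [-4, 1, 0], 0],
  [0, [-8, 2.5, 0], 0],
  [0, [-12, 4, 0], 0],
  [0, [-16, 5, 0], 0],
  [0, [-20, 6, 0], 0],
  [0, [-24, 7, 0], 0],
  [0, [-28, 8.5, 0], 0],
  [0, [-32, 9.5, 0], 0],
  [0, [-32, 9.5, 0], 0],
])

```text
t: 7.65
position: [0.6706, -0.0456, 0.0409]
orientation: [0.247, 0.969, 0.0, 0.001]
force: [0.7, 0.9, 2.8]
opening: 0.0005
```

```bash
python3 chk.py 5
```

```text
7.65 [ 0.67060696 -0.04560421  0.04087861] [0.70219525 0.85315699 2.80602518] (array([ 0.1,  1.5, -4.1]), np.float64(0.00014874053888966793))
```

Emit:
move_arm([
  [0, [-4, 0.5, 0], 0],
  [0, [-8, 1, 0], 0],
  [0, [-12, 1, 0], 0],
  [0, [-16, 1, 0], 0],
  [0, [-20, 1, 0], 0],
  [0, [-24, 1, 0], 0],
  [0, [-28, 1, 0], 0],
  [0, [-33, 1, 0], 0],
  [0, [-33, 1, 0], 0],
  [0, [-33, 1, 0], 0],
])

```text
t: 8.48
position: [0.7, -0.061, 0.0411]
orientation: [0.247, 0.969, -0.0, 0.001]
force: [0.8, 0.0, 3.3]
opening: 0.0002
```

```bash
python3 chk.py 6; python3 -c "
from h import *
cv2.imwrite('pics/w6.png',camera('wrist'));cv2.imwrite('pics/t6.png',cv2.resize(camera('scene')[150:320,180:380],None,fx=3,fy=3))"; python3 chk.py 6
```

```text
8.4833 [ 0.70003674 -0.06102092  0.04106105] [0.79928783 0.00578702 3.27457977] (array([ 1.3,  1. , -3.9]), np.float64(-0.00018316961163529185))
8.5833 [ 0.70001446 -0.06097327  0.04125606] [ 2.22150139 -1.07592801  2.78841538] (array([ 1.3,  0.9, -3.7]), np.float64(-0.00013092592516544772))
```

View pics/w6.png

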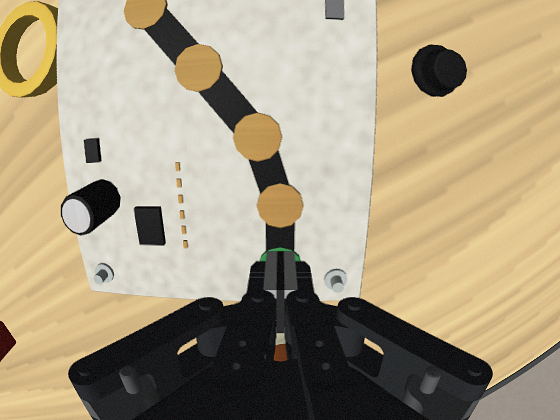

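View pics/t6.png

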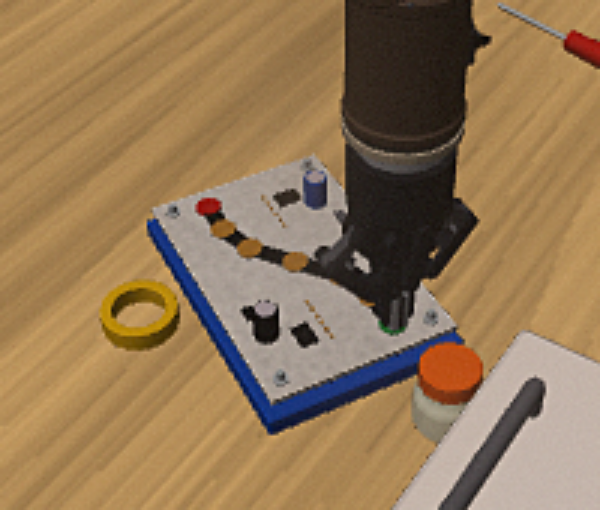

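The fingertips are on the green pad only, and pad 5 is clear of them at (280,205). I'll add a millimetre of depth and hold to check the touch is stable.

Emit:
move_arm([
  [0, [0, 0, 0.5], 0],
  [0, [0, 0, 1], 0],
  [0, [0, 0, 1], 0],
  [0, [0, 0, 1], 0],
  [0, [0, 0, 1], 0],
  [0, [0, 0, 1], 0],
  [0, [0, 0, 1], 0],
  [0, [0, 0, 1], 0],
  [0, [0, 0, 1], 0],
  [0, [0, 0, 1], 0],
])

```text
t: 9.42
position: [0.6988, -0.0603, 0.0397]
orientation: [0.247, 0.969, -0.0, -0.0]
force: [3.1, -2.4, 4.6]
opening: -0.0004
```

Run:
```python
from h import *
for i in range(8):
    camera("wrist");s=observe()
    if i%3==1:print(s["t"],s["position"],s["force"],s["dq"].round(4))
print(shift(padsw(V)[6]));
b=camera("top")
a=cv2.imread("pics/top0.png");print(blob(a,(0,150,80),(8,255,255),(298,229)),blob(b,(0,150,80),(8,255,255),(298,229)))
```

```text
9.5167 [ 0.69885074 -0.06030103  0.03974986] [ 2.82256437 -1.92960858  3.82966243] [-0.0007  0.0011  0.0002  0.0002  0.0011 -0.0006  0.0003]
9.6667 [ 0.69886492 -0.06028442  0.03976356] [ 3.02208799 -1.49299769  3.68032818] [-0.0006 -0.0008  0.0003 -0.0003  0.0011  0.0014  0.0006]
9.8167 [ 0.6988258  -0.06027781  0.03975037] [ 3.60924684 -1.78001961  4.5164115 ] [ 0.001  -0.0009 -0.0018 -0.0005  0.0003 -0.0008 -0.0001]
(array([-0.1,  0.9, -5.2]), None)
(array([297.92857143, 227.60714286]), 28) (array([nan, nan]), 0)h.py:14: RuntimeWarning: Mean of empty slice.
  y,x=np.nonzero(m);return np.array([x.mean(),y.mean()]),len(x)
  ret = ret.dtype.type(ret / rcount)
```

The touch is steady, but a sideways load of about 3.5 N has built up along the tester's −x. I'll relieve it with a small slide and check that the base hasn't moved.

Emit:
move_arm([
  [0, [-0.5, 0, 0], 0],
  [0, [-1, 0, 0], 0],
  [0, [-1, 0, 0], 0],
  [0, [-1, 0, 0], 0],
  [0, [-1, 0, 0], 0],
  [0, [-1, 0, 0], 0],
])

```text
t: 10.37
position: [0.6989, -0.0604, 0.0393]
orientation: [0.247, 0.969, 0.0, -0.001]
force: [-2.8, -0.0, 3.1]
opening: -0.0
```

Run:
```python
from h import *
F=[]
for i in range(6):
    camera("wrist");s=observe();F.append(s["force"])
    if i%3==1:print(s["t"],s["position"])
print(np.mean(F,0),np.std(F,0))
print(shift(padsw(V)[6]));
b=camera("scene");cv2.imwrite("pics/s7.png",b);cv2.imwrite("pics/w7.png",camera("wrist"))
a=cv2.imread("pics/scene0.png")
for im in(a,cv2.imread("pics/scene5.png"),b):print(blob(im,(0,150,80),(8,255,255),(249,218)),blob(im,(105,150,40),(125,255,255),(270,285),20))
```

```text
10.4667 [ 0.69892786 -0.06031489  0.03936918]
10.6167 [ 0.69923233 -0.06040687  0.03947681]
[-3.18623983  0.40146094  3.7032482 ] [0.46344985 0.60256002 0.39771704]
(array([ 0.5,  0.7, -5.4]), None)
(array([248.78787879, 217.21212121]), 33) (array([272.82108626, 282.62619808]), 313)
(array([249.08571429, 218.14285714]), 35) (array([272.26785714, 283.02857143]), 280)
(array([248.97142857, 218.8       ]), 35) (array([272.42007435, 283.1598513 ]), 269)
```

View pics/w7.png

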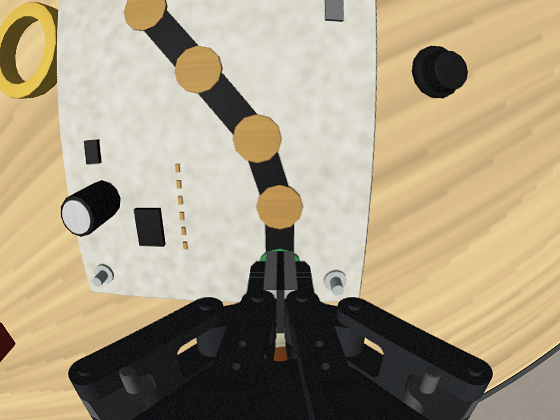

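The base is where it started, to within sub-pixel shifts. The fingers are only on green, the deck is down about 5.5 mm of its 14 mm, and the hold is steady. Handing in.

```bash
python3 -c "
from h import *
print(job_done());print(observe()['t'])"; python3 chk.py 6
```

```text
the job is handed in; nothing more can be done
None
the job is handed in; nothing more can be done
the job is handed in; nothing more can be done
```

I traced the strip with the shut fingertips from the red pad through gold pads 1 to 5 in order. I handed the job in at about 10.8 s with them still resting on the green pad alone.

- **Accuracy:** at each pad the fingertips were within about 2 mm of the pad's centre, by the measured pose. The pad positions themselves are only good to about 2 mm: the wrist camera put the tester up to about 2 mm from where I had fitted it, which is the calibration tolerance.
- **Pressure:** the vertical push was about 2.5–4.6 N. The deck went down roughly 3–6 mm, well short of its 14 mm stops.
- **Final touch:** the last wrist picture shows pad 5 clear of the fingertips. Push and height held steady before hand-in, though the fingertips were still creeping sideways by about 0.3 mm.
- **Tester and bench:** the base stayed put, with at most about 0.6 px of change in the scene camera. The capacitors and loose items I could see in the last pictures were untouched.
- **Checks that failed or disagreed:** about 3 N of sideways load stayed on the fingertips at the end. A 1 mm slide to relieve it reversed its direction instead of removing it. The top camera could not confirm that the tester stayed put, because the arm hid the coloured pads.

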